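# Tare the laboratory balance with the beaker on it

### The job

Zero the laboratory balance with the empty beaker standing on its pan: first press the green key fully down with the closed fingertips and let it come back up, then press the blue key fully down, hold it down for a good second and let go. Press gently, and leave the red and yellow keys, the pan, the beaker and everything else on the bench untouched; pick nothing up.

Things in the scene. Friction and masses are not known exactly. Their poses are not given: they have to be found in the camera images.
- balance: White laboratory balance fixed to the bench, 300 (x) by 210 (y) by 50 mm high. Origin under its centre on the bench; its -x end is the front deck (top 50 mm above the bench) with a row of four round keys 112 mm in front of the origin, spaced 46 mm along the balance's y; a flat black display lies behind the keys (top 56 mm above the bench). The order of the key colours differs from run to run.
- pan: Round steel weighing pan, 130 mm across, 6 mm thick, on the rear half of the balance; origin at the centre of its underside, its top is 72 mm above the bench. Must not be touched.
- beaker: Empty glass beaker, 62 mm across the rim, 75 mm tall, loose (about 90 g), standing upright near the middle of the pan. Origin at the centre of its underside.
- key_green_top (a point): Centre of the flat top of the green on key: round, 26 mm across, standing 10 mm proud of a thin black collar of 36 mm; 64 mm above the bench when up. Moves down with the key.
- key_green (a joint): Travel of the green key in m: 0 up, 0.007 fully down; springs back up by itself when released; about 1.2 N starts it and 4 N holds it fully down.
- key_green_base: Thin black collar, 36 mm across and 4 mm high, fixed on the front deck, in which the green key slides; origin at the centre of its underside, 50 mm above the bench.
- key_blue_top (a point): Centre of the flat top of the blue tare (zero) key: round, 26 mm across, standing 10 mm proud of a thin black collar of 36 mm; 64 mm above the bench when up. Moves down with the key.
- key_blue (a joint): Travel of the blue key in m: 0 up, 0.007 fully down; springs back up by itself when released; about 1.2 N starts it and 4 N holds it fully down.
- key_blue_base: Thin black collar, 36 mm across and 4 mm high, fixed on the front deck, in which the blue key slides; origin at the centre of its underside, 50 mm above the bench.
- key_red_top (a point): Centre of the flat top of the red off key, must not be touched: round, 26 mm across, standing 10 mm proud of a thin black collar of 36 mm; 64 mm above the bench when up. Moves down with the key.
- key_red (a joint): Travel of the red key in m: 0 up, 0.007 fully down; springs back up by itself when released; about 1.2 N starts it and 4 N holds it fully down.
- key_red_base: Thin black collar, 36 mm across and 4 mm high, fixed on the front deck, in which the red key slides; origin at the centre of its underside, 50 mm above the bench.
- key_yellow_top (a point): Centre of the flat top of the yellow units key, must not be touched: round, 26 mm across, standing 10 mm proud of a thin black collar of 36 mm; 64 mm above the bench when up. Moves down with the key.
- key_yellow (a joint): Travel of the yellow key in m: 0 up, 0.007 fully down; springs back up by itself when released; about 1.2 N starts it and 4 N holds it fully down.
- key_yellow_base: Thin black collar, 36 mm across and 4 mm high, fixed on the front deck, in which the yellow key slides; origin at the centre of its underside, 50 mm above the bench.
- spare_beaker: Spare empty glass beaker, 72 mm across, 90 mm tall, loose on the bench to the robot's left. Bystander; origin at the centre of its underside.
- stopwatch: Green stopwatch, a disc 58 mm across and 16 mm thick, lying loose beside the +y side of the balance. Bystander; origin at the centre of its underside.
- pencil: White pencil, 158 mm long, 8 mm thick, lying loose beside the -y side of the balance. Bystander; origin at the centre of its underside.
- weight_big: Brass 200 g weight, 34 mm across, 46 mm tall, loose, to the robot's right. Bystander; origin at the centre of its underside.
- weight_small: Brass 100 g weight, 26 mm across, 36 mm tall, loose, to the robot's right. Bystander; origin at the centre of its underside.
- bottle: Amber closed bottle, 60 mm across, 140 mm tall, loose, to the robot's left. Bystander; origin at the centre of its underside.
Mind the look-alikes: they are no part of the job. Leave any orange look-alike of the beaker alone.

How it is judged:
By the outcome, as a careful person would: the job done as asked, in the order asked, and still so for the second after the job is handed in, with the robot touching nothing.
It also fails if it takes over 38 s, if anything falls off the work surface, if the arm or the gripper's body presses on something with over 40 N, if the wrist force passes 120 N, or if a joint passes its speed limit or range.

### The arm

A 7-joint arm with a two-finger parallel gripper is mounted at the origin on the work surface. World frame = base frame: x ahead of the robot, y to its left, z up, the work surface at z = 0. Lengths are in m, angles in rad, forces in N, time in s.
With the tool pointing down it reaches from about 0.425 to 0.95 m from the base axis. Payload 4.7 kg.
Tool frame: the origin (TCP) lies between the finger pads; the fingertips stand 25 mm ahead of it and the grasp point (between the pads) lies 6 mm ahead of it; x points along the fingers, z is the direction in which the jaws open and shut, and the axes are right-handed (so a half turn about x gives the same grasp; the last joint's range is limited). The gripper opens to 85 mm and grips with 20 to 120 N. Pads are 22 mm wide; open, the fingers measure 114 mm over their backs; the gripper's body (76 mm by 85 mm) begins 54 mm behind the grasp point. The pads swing forward as they close: fully open they stand 13 mm farther back than shut.
Start: joints at [-1.3, 0.469, -0.049, 1.532, 0.024, 1.141, -0.082], TCP at [0.199, 0.645, 0.256] pointing down, gripper open.
Joint ranges: [-2.59, 2.59], [-0.33, 1.99], [-1.39, 1.29], [0.1, 2.45], [-1.04, 4.18], [0.21, 1.99], [-2.66, 2.66]. Speed limits (rad/s): [2.57, 2.57, 3.14, 3.14, 3.14, 3.14, 3.14].

### API

Orientations are given as a 3x3 rotation matrix whose columns are the frame's x, y, z axes.
In Python, from rig import * gives the robot as it stands. Calls block until the motion is done:
- movep(position, orientation): joint-space move of the TCP to a pose.
- move_l(position, attitude=None, feed=0.15, until_force=None): straight line of the TCP; attitude=None keeps the orientation; feed is the mean speed in m/s. With until_force (N) it stops when the force on the tool has changed by that much, and returns True; else False.
- move_joints(angles): joint-space move.
- command_gripper(opening, newtons=None): finger opening in m; newtons is the grip in N (None keeps the last); returns when the fingers have stopped.
- sleep(seconds).
- inverse_kinematics(position, orientation): joint angles nearest the present ones, or None.
- sense(): the state.
- camera(name): name is "scene" or "top"; returns (picture, depth): 420x560x3 uint8, red, green, blue; 420x560 float32, m along the optical axis (not along the pixel's ray), 0 where there is no reading.
- camera_params(name): a dict with "K" (3x3 intrinsics, pixels), "position" and "rotation" of the camera in the world. Camera axes: x right, y down, z forward; pixel columns grow to the right and rows downward; lengths in m; the calibration is good to about 2 mm. A picture is of the moment at which its call begins. camera_params takes no time and is no camera call.
A pose or a line that the arm cannot do raises Unreachable and nothing moves.
- finish_job(): hands the job in, once; it reports no verdict.
The state is a dict: "time_s": time; "joint_pos": joint angles; "qd": joint speeds; "joint_efforts": joint torques, N m; "position": TCP position; "tcp_rot": TCP orientation; "wrist_force": force on the tool from outside, world axes, zero at the start; "ft_torque": the same for the moment, N m; "finger_gap": finger opening in m.
Only numpy, scipy, OpenCV 4.12 (cv2) and the standard library are available. Lean on these libraries where they do the work, as an engineer would, in place of code of your own. Each camera call takes 0.05 s, during which the arm holds its last target.

## Working session

There is one attempt and no reset: what is moved stays moved. The work goes in short steps, each a Python script; the robot and the scene stay as the last script left them, time stands still between calls to the robot, and variables do not carry over. Pictures are saved under pics/ and viewed, and the job is handed in when it is done.

```bash
mkdir -p pics; ls
python3 - <<'E'
from rig import *
import cv2,numpy as np
for n in ("scene","top"):
    p,d=camera(n); cv2.imwrite(f"pics/{n}0.png",p[:,:,::-1]); np.savez(f"pics/{n}0.npz",p=p,d=d)
    print(camera_params(n))
s=sense();print(s["time_s"],s["tcp_rot"],s["finger_gap"])
E
```

```text
pics
{'K': array([[438.1727851 ,   0.        , 279.27707782],
       [  0.        , 438.1727851 , 205.30596862],
       [  0.        ,   0.        ,   1.        ]]), 'position': array([1.04758299, 0.78379576, 0.84115761]), 'rotation': array([[-0.86181332,  0.33709974, -0.37900075],
       [ 0.50722429,  0.57106332, -0.64545349],
       [-0.00114877, -0.7484988 , -0.66313515]])}
{'K': array([[397.31584714,   0.        , 280.71725871],
       [  0.        , 397.31584714, 216.60800663],
       [  0.        ,   0.        ,   1.        ]]), 'position': array([0.41512747, 0.0180989 , 1.00944429]), 'rotation': array([[-0.02978254, -0.97636129,  0.21408322],
       [-0.99953741,  0.02777058, -0.01240005],
       [ 0.00616171, -0.21435349, -0.97673672]])}
0.1 [[-4.88330846e-04 -9.55389831e-01  2.95347310e-01]
 [-1.71620093e-03  2.95347710e-01  9.55388290e-01]
 [-9.99998408e-01 -4.03297568e-05 -1.78386832e-03]] 0.08523631527258742
```

View pics/top0.png

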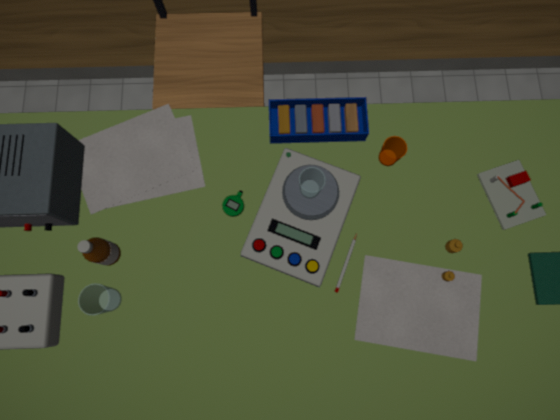

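View pics/scene0.png

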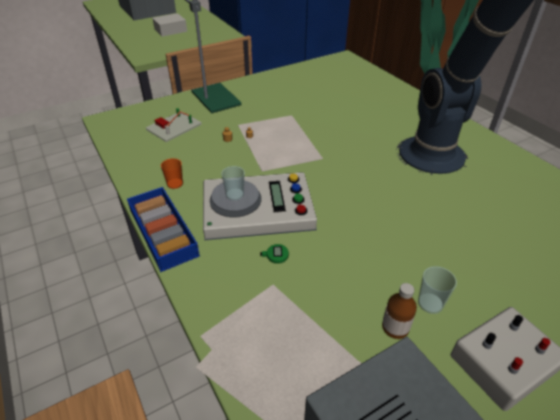

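The top view shows a key row: red (259,245), green (277,252), blue (294,259) and yellow (312,266). The other green things are the stopwatch (233,205), a small dot on the balance (289,155) and parts on the right-hand board. Only (277,252) is a collared key in the row. I'll confirm this in an enlarged crop.

```bash
cat > h.py <<'E'
import cv2,numpy as np
from rig import *
def ray(n,u,v,z):
    c=camera_params(n);K=np.array(c["K"]);R=np.array(c["rotation"]);p=np.array(c["position"])
    r=R@np.linalg.solve(K,[u,v,1.]); return p+r*(z-p[2])/r[2]
def blobs(n,p):
    hsv=cv2.cvtColor(p,cv2.COLOR_RGB2HSV); out={}
    box={"top":(248,232,325,280),"scene":(283,168,318,220)}[n]
    for k,(a,b) in dict(red=(0,6),yellow=(20,32),green=(55,85),blue=(105,128)).items():
        m=cv2.inRange(hsv,(a,130,60),(b,255,255))
        if k=="red": m|=cv2.inRange(hsv,(174,130,60),(180,255,255))
        mm=np.zeros_like(m);x0,y0,x1,y1=box;mm[y0:y1,x0:x1]=m[y0:y1,x0:x1]
        N,l,st,c=cv2.connectedComponentsWithStats(mm)
        if N>1:
            i=1+np.argmax(st[1:,4]);out[k]=(c[i],st[i])
    return out
E
python3 - <<'E'
from h import *
for n in("top","scene"):
    z=np.load(f"pics/{n}0.npz");p=z["p"];d=z["d"]
    for k,(c,s) in blobs(n,p).items():
        print(n,k,c.round(1),s,ray(n,*c,0.064).round(4), d[int(round(c[1])),int(round(c[0]))])
a=cv2.resize(np.load("pics/top0.npz")["p"][225:290,240:335],None,fx=8,fy=8,interpolation=2)
cv2.imwrite("pics/ctop.png",a[:,:,::-1])
a=cv2.resize(np.load("pics/scene0.npz")["p"][160:230,260:330],None,fx=8,fy=8,interpolation=2)
cv2.imwrite("pics/cscene.png",a[:,:,::-1])
E
```

```text
top red [258.5 244.4] [254 240  10  10  87] [0.5555 0.0615 0.064 ] 0.95251787
top yellow [312.1 265.6] [307 260  12  12 105] [ 0.5013 -0.0649  0.064 ] 0.94224954
top green [276.2 251.4] [272 247  10  10  80] [0.5376 0.0194 0.064 ] 0.9490442
top blue [294.1 258.5] [289 254  11  10  91] [ 0.5194 -0.0227  0.064 ] 0.94662267
scene red [300.7 208.6] [296 205  10   8  59] [0.5611 0.0675 0.064 ] 1.1608284
scene yellow [293.1 177.4] [289 174   9   8  56] [ 0.5074 -0.0569  0.064 ] 1.266207
scene green [298.2 197.4] [295 193   8   9  47] [0.5425 0.0256 0.064 ] 1.1983134
scene blue [295.5 186.8] [292 183   8   8  50] [ 0.5245 -0.0171  0.064 ] 1.235226
```

View pics/ctop.png

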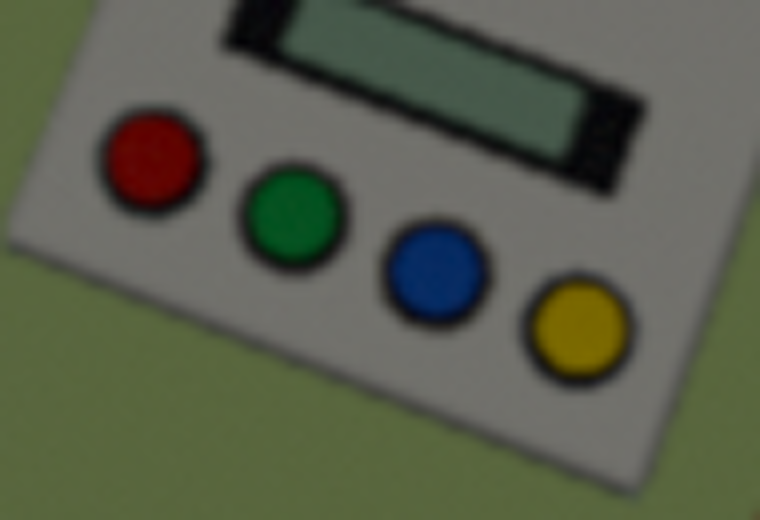

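View pics/cscene.png

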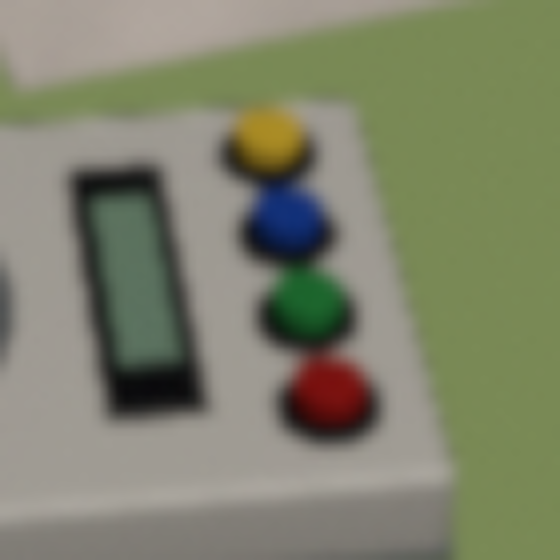

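Both views agree: the green key is second from the +y (robot-left) end, between red and blue, and blue is next to it. Side faces bias the scene blobs, and after correcting for that the two cameras agree to about 2 mm. Next I'll close the jaws and move above green.

```bash
cat >> h.py <<'E'
G=np.array([.5388,.0203]);B=np.array([.5206,-.0218])
bx=np.array([.919,-.394,0]);bx/=np.linalg.norm(bx)
def att(s): 
    x=np.array([0,0,-1.]);z=s*bx;return np.column_stack([x,np.cross(z,x),z])
E
python3 - <<'E'
from h import *
command_gripper(0.0,20)
best=None
for s in(1,-1):
    q=inverse_kinematics([*G,.25],att(s)); print(s,None if q is None else np.round(q,2))
    if q is not None:
        c=np.abs(np.array(q)-sense()["joint_pos"]).max()
        if best is None or c<best[0]: best=(c,s)
print(best); s=best[1]
open("sgn","w").write(str(s))
movep([*G,.25],att(s))
move_l([*G,.105],feed=.12)
st=sense();print(st["time_s"],st["position"],st["wrist_force"],st["finger_gap"])
for n in ("scene","top"):
    p,d=camera(n);np.savez(f"pics/{n}1.npz",p=p,d=d)
    x,y=(220,150) if n=="scene" else (220,180)
    cv2.imwrite(f"pics/{n}1.png",cv2.resize(p[y:y+110,x:x+140],None,fx=5,fy=5,interpolation=2)[:,:,::-1])
E
```

```text
1 [-0.63  0.28  0.64  1.89 -0.2   1.03 -0.32]
-1 [ 0.75  0.5  -1.17  1.82  0.5   1.16  2.16]
(np.float64(0.6845149349740025), 1)
4.7417 [0.53938347 0.02025747 0.10568509] [-0.14950838 -0.44126555  0.04372051] 6.230339499247562e-06
```

View pics/scene1.png

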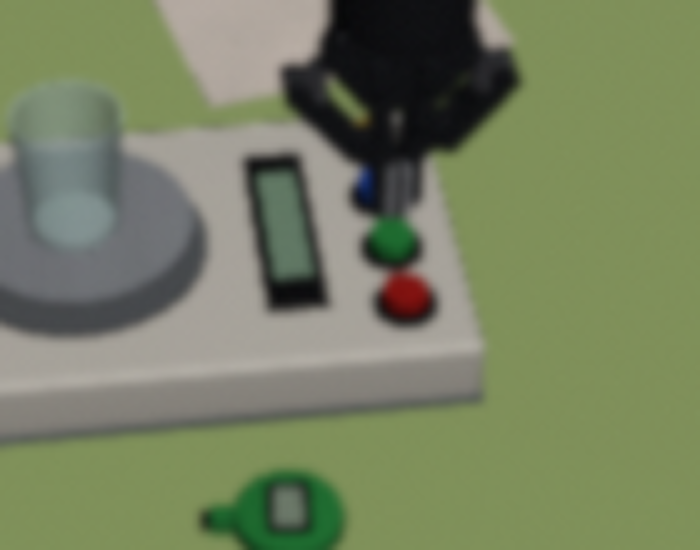

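View pics/top1.png

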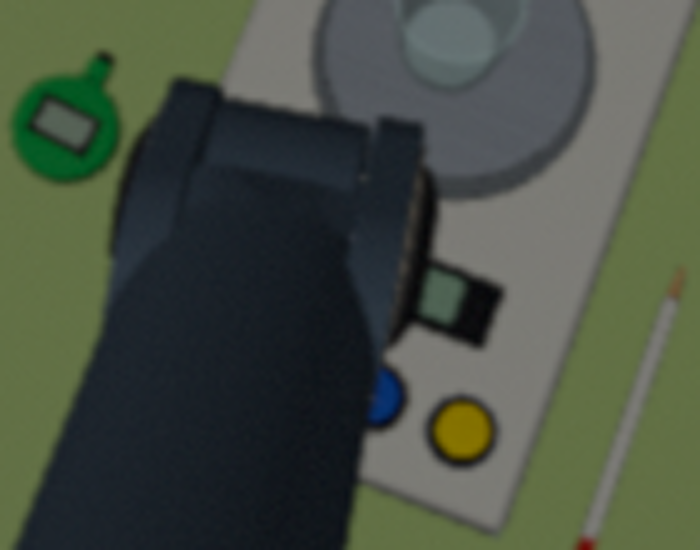

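The closed fingertips (about (400,210) in the scene crop) hang over the green key at (392,240), and the linkage is well clear of the display and beaker. Now I'll press green slowly.

Run:
```python
from h import *
f0=sense()["wrist_force"]
move_l([*G,.093],feed=.05)
r=move_l([*G,.0785],feed=.012,until_force=6.5)
st=sense();print(r,st["time_s"],st["position"],st["wrist_force"])
sleep(.3)
st=sense();print(st["time_s"],st["position"],st["wrist_force"])
p,d=camera("scene");cv2.imwrite("pics/scene2.png",cv2.resize(p[150:260,220:360],None,fx=5,fy=5,interpolation=2)[:,:,::-1])
```

```text
True 6.125 [0.53896583 0.02034631 0.08211645] [-1.08863893  0.21342164  5.15034932]
6.425 [0.53893358 0.020346   0.082094  ] [-2.02738398  0.12197903  5.1506363 ]
```

View pics/scene2.png

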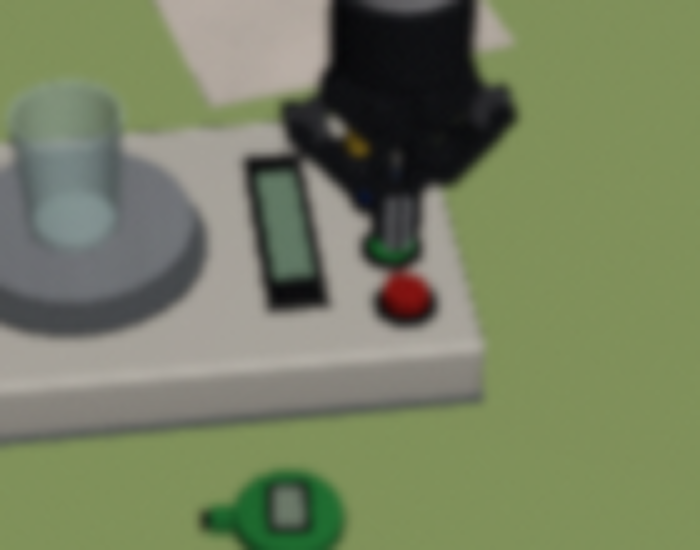

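Green looks flush: the TCP is at 0.0821 against an expected 0.082, with 5.2 N. I'll push slightly further to confirm it is against its stop, then release.

Run:
```python
from h import *
r=move_l([*G,.0795],feed=.008,until_force=4)
st=sense();print(r,st["time_s"],st["position"],st["wrist_force"])
sleep(.2)
st=sense();print(st["time_s"],st["position"],st["wrist_force"])
move_l([*G,.115],feed=.05)
st=sense();print(st["time_s"],st["position"],st["wrist_force"])
p,d=camera("scene");cv2.imwrite("pics/scene3.png",cv2.resize(p[150:260,220:360],None,fx=5,fy=5,interpolation=2)[:,:,::-1])
move_l([*B,.115],feed=.06)
p,d=camera("scene");cv2.imwrite("pics/scene4.png",cv2.resize(p[150:260,220:360],None,fx=5,fy=5,interpolation=2)[:,:,::-1])
st=sense();print(st["time_s"],st["position"],st["wrist_force"])
```

```text
True 6.6833 [0.53893113 0.02028626 0.08206728] [-0.83769207  0.11519968  5.5108334 ]
6.8833 [0.53896502 0.02032107 0.08208946] [-0.53821071 -0.13333351  5.44139963]
7.7 [0.53854107 0.02040663 0.11483665] [-0.98803929 -0.02429343 -0.16511718]
8.7167 [ 0.52080799 -0.02129777  0.11498372] [ 0.96640682 -0.64489821  0.35128847]
```

View pics/scene3.png

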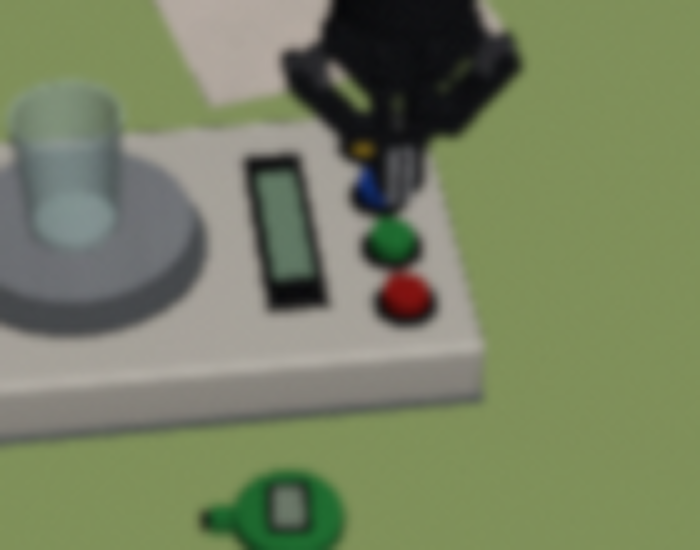

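View pics/scene4.png

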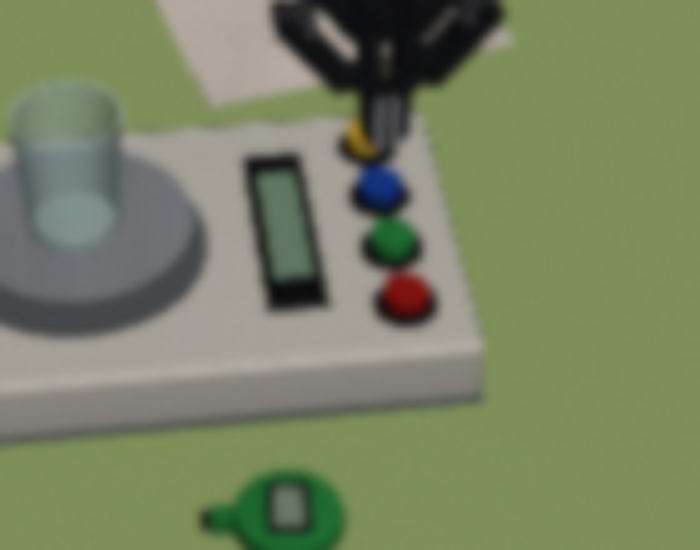

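Green sprang back up, shown at (392,240) with its full side visible. A second push left the TCP at 0.0821, so it had reached its stop. The tool is now over blue (380,187), so I'll press and hold that.

Run:
```python
from h import *
move_l([*B,.093],feed=.06)
r=move_l([*B,.0785],feed=.012,until_force=8)
for i in range(5):
    st=sense();print(r,st["time_s"],st["position"],st["wrist_force"])
    if i==1:
        p,d=camera("scene");cv2.imwrite("pics/scene5.png",cv2.resize(p[150:260,220:360],None,fx=5,fy=5,interpolation=2)[:,:,::-1])
    if i<4: sleep(.4)
```

```text
True 10.1333 [ 0.52076403 -0.02176765  0.08205458] [-1.08258994  0.53965829  5.64026055]
True 10.5333 [ 0.52075595 -0.02177992  0.08205291] [-1.29956698  0.49953894  6.7980665 ]
True 10.9833 [ 0.52082579 -0.02179321  0.08208073] [-1.77151616 -0.50663882  5.84564301]
True 11.3833 [ 0.52073459 -0.02173966  0.08204047] [-1.93699888  0.33622228  5.88054194]
True 11.7833 [ 0.52077046 -0.02174874  0.08205207] [-2.04833518 -0.10726246  6.12256719]
```

View pics/scene5.png

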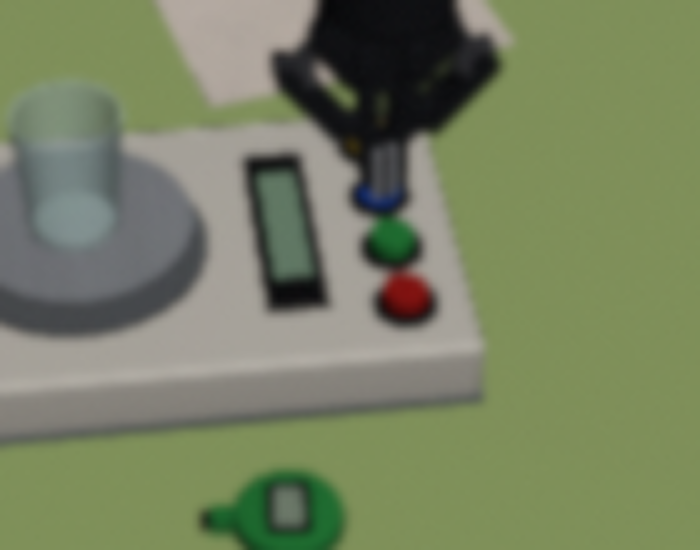

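Blue is fully down at (380,195) and has been held for 1.65 s. Green and red are up. I'll release it and retreat.

Run:
```python
from h import *
move_l([*B,.12],feed=.05)
move_l([*B,.25],feed=.15)
sleep(.5)
st=sense();print(st["time_s"],st["position"],st["wrist_force"])
p,d=camera("scene");cv2.imwrite("pics/scene6.png",cv2.resize(p[120:270,200:360],None,fx=4,fy=4,interpolation=2)[:,:,::-1])
for k,(c,s) in blobs("scene",p).items(): print(k,c.round(1),s)
```

```text
14.2167 [ 0.52058218 -0.02183582  0.24988554] [0.00760718 0.22799995 0.22400262]
red [300.8 208.5] [296 205  10   8  60]
yellow [293.1 177.4] [289 174   9   8  56]
green [298.  197.4] [294 193   9   9  49]
blue [295.5 186.8] [292 183   8   8  50]
```

View pics/scene6.png

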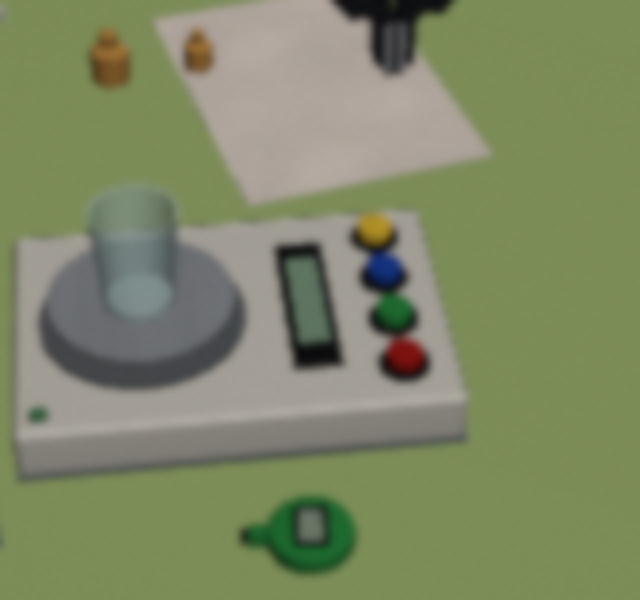

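All four keys are up at their starting pixels, the beaker stands on the pan as before, and the tool is clear.

```bash
python3 -c "
from rig import *
print(finish_job(), sense()['time_s'])"
```

```text
the job is handed in; nothing more can be done
the job is handed in; nothing more can be done
```

I zeroed the balance and handed the job in just after 14 s on the robot clock. With the fingertips closed, I pressed the green key down to its stop and let it spring back. I then pressed the blue key to its stop, held it for about 1.65 s and let go.

- **Green press:** the TCP stopped at z = 0.0821 m against an expected 0.082 m, with about 5 N. A second, slightly harder push without releasing left it at the same height, so the key was at its stop.
- **Blue press:** the TCP held at 0.0820–0.0821 m with about 6 N for the whole hold.
- **Afterwards:** the scene camera showed all four keys up at their starting pixels, and the red and yellow keys had not moved. The beaker was upright on the pan, and the arm was clear of everything. I only checked the area around the balance in that last picture, not the bottle, spare beaker or pencil; the arm made no contact with anything but the two keys that I could see.

The scene camera first placed the keys 5–6 mm from where the top camera did in x and y. That is mostly because it also sees the sides of the keys. After correcting for that, the two agreed to about 2 mm and I used positions in between. No check failed.

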